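Latch the filter hatch of the bench dust cleaner

ROBOT

A 7-joint arm with a two-finger parallel gripper is mounted at the origin on the work surface. World frame = base frame: x ahead of the robot, y to its left, z up, the work surface at z = 0. Lengths are in m, angles in rad, forces in N, time in s.
With the tool pointing down it reaches from about 0.35 to 0.9 m from the base axis. Payload 8.1 kg.
Tool frame: the origin (TCP) lies at the very end of the fingers, on their centre line; the grasp point (between the pads) lies 19 mm behind it (arm.grip_depth is the distance from the TCP to the grasp point, in m); x points along the fingers, z is the direction in which the jaws open and shut, and the axes are right-handed (so a half turn about x gives the same grasp; the last joint's range is limited). The gripper opens to 92 mm and grips with 3 to 60 N. Pads are 19 mm wide; open, the fingers measure 130 mm over their backs; the gripper's body (75 mm by 190 mm) begins 47 mm behind the grasp point.
Start: joints at [1.042, 0.434, 0.025, 1.573, -0.012, 1.134, -0.075], TCP at [0.258, -0.569, 0.227] pointing down, gripper open.
Joint ranges: [-2.62, 2.62], [-0.44, 2.09], [-1.27, 1.32], [0.08, 2.57], [-1.32, 4.46], [0.12, 2], [-2.74, 2.74]. Speed limits (rad/s): [2.22, 2.22, 3.01, 3.01, 3.14, 3.14, 3.14].

INTERFACE

Orientations are given as a rotation vector (axis times angle).
In Python, from cell import status, cams, arm gives the robot as it stands. The module is installed in compiled form; this text tells all that it offers.
- The arm moves only by the tool step_arm, never from a script. Its argument "rows" is a list of rows, each a list of 7 numbers: the gripper command: -1 is fully open, 1 is shut, values between are in proportion, then the shift along the tool's x, y, z as a fraction of full scale, then the turn, a rotation vector about the tool's x, y, z as a fraction of full scale. In form: [[grip, x, y, z, rx, ry, rz], ...]. A call has 1 to 12 rows; each row is the pose to reach, as a shift and turn from the pose commanded when the call began, along the tool's axes at that moment; what a row does not reach only later rows make up. Full scale, the value 1, is 80 cm for a shift and 60 degrees for a turn. A row lasts 1/12 s, in which the tool goes at most 41.7 mm and 7.16 degrees, less where a joint would pass 70% of its speed; a pose out of reach is approached as far as the arm can. A call with a number of a shift or a turn outside -1 to 1 is refused whole. A call with a gripper value outside its range is refused whole. The fingers move at their own pace and stop on an object; "newtons" is the grip in N (left out, the last holds). Time passes only in rows, so rows that repeat a pose let the fingers close. It gives the time, the measured TCP pose, the force and the opening at its end, in the units of the state.
- status.observe(): the state, without advancing time (a new reading comes with each control period).
- cams.get_image(name): name is "scene" or "side" or "wrist"; returns a dict with "pixels" (420x560x3 uint8, red, green, blue), "range_z" (420x560 float32, m along the optical axis (not along the pixel's ray), 0 where there is no reading), "camera_matrix" (3x3 intrinsics, pixels), "distortion" ([k1, k2, p1, p2, k3] as OpenCV has them; the pictures are not rectified), "eye" and "attitude" of the camera in the world; the wrist camera has in their place "tool_from_camera" (4x4, takes a point from camera to tool coordinates, whose origin is the TCP and whose axes are the tool frame's). Camera axes: x right, y down, z forward; pixel columns grow to the right and rows downward; lengths in m; the calibration is good to about 2 mm. A picture is of the moment at which its call begins: read the wrist's pose just before it.
- arm.sign_off(): hands the job in, once; it reports no verdict.
The state is a dict: "clock": time; "joints": joint angles; "dq": joint speeds; "joint_efforts": joint torques, N m; "position": TCP position; "ee_rot": TCP orientation; "force": force on the tool from outside, world axes, zero at the start; "ft_torque": the same for the moment, N m; "width": opening from 0.0 (shut) to 1.0 (fully open).
Only numpy, scipy, OpenCV 4.12 (cv2) and the standard library are available. Lean on these libraries where they do the work, as an engineer would, in place of code of your own. Each camera call takes 0.05 s, during which the arm holds its last target.

TASK

The filter of the dust cleaner on the pottery bench has just been changed and its green top hatch still stands open: swing it down, press it against its springy rubber seal and turn the black wing knob clockwise, so that the hidden tongue swings behind the front frame edge, rides under the keeper there and draws the hatch down. Stop as soon as the knob comes up snug, with the hatch fully home and staying so when you let go: where that is differs each time, so feel for it and force neither the tongue nor the hatch. Leave the mug, the test tile and the wooden rib where they are.

Things in the scene. Friction and masses are not known exactly. Their poses are not given: they have to be found in the camera images.
- cleaner: Bench dust cleaner: grey steel cabinet 300 (x) by 340 (y) by 170 mm high, fixed to the bench. Origin: centre of its underside, on the bench; z up; -x is its front (grille, switch). Flat top deck at z = 170 mm; in it the filter opening, x -75 to +95, y -110 to +110 mm.
- hinge (a point): Middle of the hatch's hinge line behind the opening; the line runs along y of the cleaner at x = +115, z = 176 mm in its frame. The hinge is stiff: the hatch stays where it is left, and a newton or two down at its front edge moves it.
- hatch (a joint): Opening angle of the hatch, rad: 0 = fully home, growing as its front edge rises; 0.5 to 0.85 at the start. Green steel lid 210 (x) by 260 (y) by 4 mm, 0.2 kg, hinged at the back (+x); upper face 4 mm above the hinge line, front edge 215 mm from it and turned down 6 mm into a lip. Let go unlatched, it rises to 0.04 to 0.055 on the seal.
- hatch_edge (a point): Middle of the hatch's front edge, on its upper face. x of its frame points along the hatch to the hinge, z out of the upper face.
- frame_edge: Front edge of the opening, folded steel 7 mm deep, cleaner x -107 to -75 mm, top at z = 170 mm; origin and axes as the cleaner's. The hatch's lip lands hard on it when home, and a tongue that is too high strikes its inner face (x = -75). More than 50 N on it is too much: a push of 15 to 20 N on the knob is right.
- seal_top (a point): Top of the free black rubber bulb seal, 17 mm thick, along the frame edge. The hatch meets it at about 0.054 rad; it pushes back 1.2 N per mm of squeeze. Pressed at the knob, 9 N sinks the hatch to about 0.024 rad and 16 N brings it home. The tongue clears the frame edge only below 0.012 to 0.045 rad, as it is set.
- keeper: Hidden steel wedge under the frame edge, cleaner x -81 to -75, y -34 to +12 mm; origin and axes as the cleaner's. Its lower face slopes down towards +y by 0.27 mm per mm, so the tongue swinging along it pulls the hatch down. More than 25 N between tongue and keeper is forcing it.
- knob (a joint): Turn of the wing knob, rad, clockwise from above positive. 0: wing and tongue along the hatch's front edge, tongue to cleaner -y; pi/2: tongue to the front. 0.25 to 0.4 at the start. Friction 0.09 N m, either way (a hand at rest may read either sign). Tongue jams on the frame edge at 0.5 if the hatch is high. Snug, anywhere from 0.75 to 1.8, is 0.05 to 0.15 N m above friction; 0.2 is forcing.
- knob_grip (a point): Middle of the black wing, on the knob's axis, 21 mm above the hatch's upper face, 170 mm from the hinge line, mid-width. Wing: upright plate 50 mm long (y of this frame), 9 mm thick (x), from 7 to 34 mm above the hatch, on a round collar 36 mm across and 7 mm high. White dot on the tongue's side (-y). z: knob axis, out of the hatch.
- tongue_stem (a point): Point of the knob's threaded spindle under the hatch where the steel tongue sits. The tongue, a round bar 8 mm thick reaching 36 mm from the axis to -y of this frame, is clamped there by nuts, at a height that differs by up to 3.2 mm up or down from one start to the next and that no reading tells.
- mug: Glazed blue mug, 80 mm across, 92 mm high, with a handle, beside the cleaner; origin: centre of its underside.
- tile: Pale celadon ceramic test tile, 55 by 85 by 7 mm, lying beside the cleaner; origin: centre of its underside.
- rib: Wooden potter's rib, 60 by 100 by 6 mm, lying beside the cleaner; origin: centre of its underside.

How it is judged:
On the way, in this order (a step that is already met when the one before it is completed fails the run):
1. the hatch is swung down onto its seal (opening angle below 0.075 rad) (value of joint hatch below 0.075 rad), for 0.1 s.
2. with the hatch down (below 0.04 rad) the tongue is swung behind the frame edge (knob beyond 0.7 rad) (value of joint hatch below 0.04 rad and value of joint knob above 0.7 rad), for 0.1 s.
At the end, for the whole second after the job is handed in: The hatch is fully home (opening angle below 0.004 rad, about 0.9 mm at its front edge) and held there by the tongue (knob beyond 0.7 rad) after the robot has let go (value of joint hatch below 0.004 rad and value of joint knob above 0.7 rad); the robot touches nothing.
It fails at once if the tongue is forced against the keeper with more than 25 N (contact force between hatch and keeper above 25 N).
It fails at once if the hatch's lip or tongue is forced against the frame edge with more than 50 N (contact force between hatch and frame_edge above 50 N).
It fails at once if the mug is moved by more than 25 mm or tipped over (distance of mug from where it was at the start of the episode above 0.025 m or angle between mug's own z axis and vertical above 0.4 rad).
It fails at once if the test tile is moved by more than 25 mm (distance of tile from where it was at the start of the episode above 0.025 m).
It fails at once if the rib is moved by more than 25 mm (distance of rib from where it was at the start of the episode above 0.025 m).
It also fails if it takes over 72 s, if anything falls off the work surface, if the arm or the gripper's body presses on something with over 40 N, if the wrist force passes 120 N, or if a joint passes its speed limit or range.

## Working session

There is one attempt and no reset: what is moved stays moved. The work goes in short steps, Python scripts to look and compute and a tool call to move; the robot and the scene stay as the last step left them, time stands still between calls to the robot, and variables do not carry over. Pictures are saved under pics/ and viewed, and the job is handed in when it is done.

Besides the shell and the picture viewer there is one more tool, called after "Emit:" as name([rows], argument=value, ...), one row to a line, values as JSON. step_arm: Moves the arm, as the interface text tells. Its arguments: {"type":"object","properties":{"rows":{"type":"array","items":{"type":"array","items":{"type":"number"}}},"newtons":{"type":"number"}},"required":["rows"]}

```bash
mkdir -p pics; ls
python3 - <<'E'
from cell import status,cams,arm
import cv2,numpy as np
print(status.observe()); print(arm.grip_depth)
for n in ["scene","side","wrist"]:
    d=cams.get_image(n); cv2.imwrite(f"pics/{n}0.png",d["pixels"][:,:,::-1])
    print(n,{k:np.round(v,4).tolist() for k,v in d.items() if k not in("pixels","range_z")})
    np.savez(f"{n}0.npz",**d)
E
```

```text
pics
{'clock': 0.0, 'joints': array([ 1.04241528,  0.43522972,  0.02497188,  1.5740762 , -0.01157024,
        1.13401307, -0.07511779]), 'dq': array([ 0.00162274,  0.00091219,  0.00048884,  0.00076719,  0.00017951,
       -0.00093092, -0.00065892]), 'joint_efforts': array([ 6.04564520e-04, -6.67866755e+01,  9.85356309e-01, -3.14453602e+01,
       -6.04932639e-02,  4.28958668e-02,  2.07225748e-04]), 'position': array([ 0.25787557, -0.56876384,  0.22594887]), 'ee_rot': array([ 0.89093101,  1.38247986, -0.88976551]), 'force': array([-0.20000587, -0.65281841, -0.31826332]), 'ft_torque': array([-0.03328532, -0.03004864,  0.0196345 ]), 'width': 1.0009661555002807}
0.0188
scene {'camera_matrix': [[481.729, 0.0, 280.4117], [0.0, 481.729, 212.0826], [0.0, 0.0, 1.0]], 'distortion': [-0.1603, 0.0, 0.0, 0.0, 0.0], 'eye': [0.1839, 0.0833, 1.3421], 'attitude': [-1.9614, 2.1343, -0.3406]}
side {'camera_matrix': [[438.4306, 0.0, 279.9779], [0.0, 438.4306, 209.0775], [0.0, 0.0, 1.0]], 'distortion': [-0.1368, 0.0, 0.0, 0.0, 0.0], 'eye': [0.8415, 0.2089, 1.0954], 'attitude': [-1.5241, -2.5415, 0.3997]}
wrist {'camera_matrix': [[335.499, 0.0, 280.8913], [0.0, 335.499, 208.9965], [0.0, 0.0, 1.0]], 'distortion': [-0.0606, 0.0, 0.0, 0.0, 0.0], 'tool_from_camera': [[-0.0004, -0.3079, 0.9514, -0.1579], [0.0, -0.9514, -0.3079, 0.0847], [1.0, -0.0001, 0.0003, 0.0001], [0.0, 0.0, 0.0, 1.0]]}
```

View pics/scene0.png

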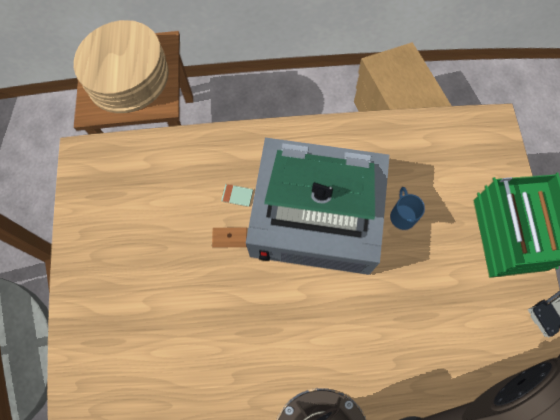

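View pics/side0.png

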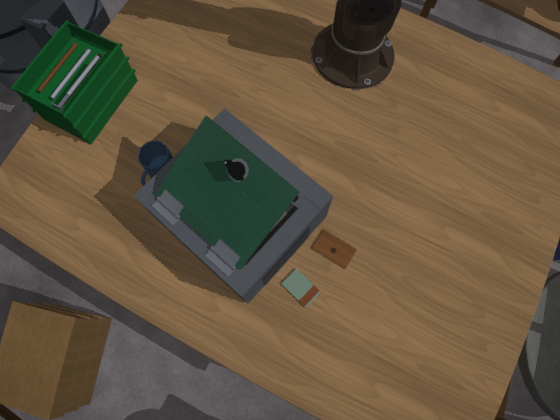

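View pics/wrist0.png

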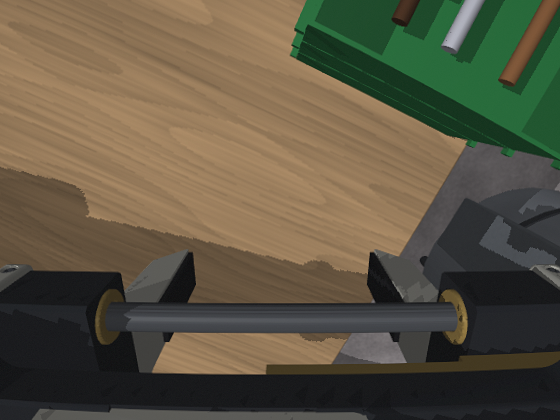

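The scene view shows the cleaner centred near (320,205), front toward the robot. The open green hatch has its knob at about (322,191). The mug is at (407,210), the tile at (238,196) and the rib at (230,237). In the side view the knob is at (237,170). Next I turn these into positions.

```bash
cat > h.py <<'E'
import numpy as np,cv2
from scipy.spatial.transform import Rotation as R
def cloud(d,eye=None,Rm=None):
    h,w=d["range_z"].shape
    u,v=np.meshgrid(np.arange(w),np.arange(h))
    p=cv2.undistortPoints(np.stack([u,v],-1).reshape(-1,1,2).astype(float),d["camera_matrix"],d["distortion"]).reshape(h,w,2)
    z=d["range_z"]; P=np.dstack([p[...,0]*z,p[...,1]*z,z])
    if Rm is None: Rm=R.from_rotvec(d["attitude"]).as_matrix(); eye=d["eye"]
    return P@Rm.T+eye
E
python3 - <<'E'
from h import *
for n in ["scene","side"]:
    d=dict(np.load(n+"0.npz")); P=cloud(d); z=d["range_z"]
    hsv=cv2.cvtColor(d["pixels"],cv2.COLOR_RGB2HSV); H,S,V=hsv[...,0].astype(int),hsv[...,1],hsv[...,2]
    ok=z>0
    reg=ok&(abs(P[...,1])<0.35)&(P[...,0]>0.35)&(P[...,0]<1.1)
    tb=reg&(P[...,2]<0.03); print(n,"table z",np.median(P[tb][:,2]))
    deck=reg&(abs(P[...,2]-0.17)<0.006)&(S<110)
    q=P[deck]; print("deck",len(q),q.min(0),q.max(0),np.median(q[:,2]))
    r=cv2.minAreaRect((q[:,:2]*1000).astype(np.float32)); print(r)
    g=reg&(P[...,2]>0.16)&(H>60)&(H<90)&(S>100)
    q=P[g]; 
    c=np.median(q,0)
    for _ in range(3):
        m=q.mean(0);U=np.linalg.svd(q-m,full_matrices=False)[2]; nrm=U[2]*np.sign(U[2][2]); res=(q-m)@nrm; q=q[abs(res)<0.006]
    print("hatch",len(q),m,nrm,"tilt",np.arccos(nrm[2]),"az",np.arctan2(nrm[1],nrm[0]),res.std())
    # objects
    kn=reg&(V<50)&(((P-m)@nrm)>0.006)&(((P-m)@nrm)<0.05)&(P[...,2]>0.2)
    q=P[kn]; print("knob",len(q),np.median(q,0),q.min(0),q.max(0))
    for nm,mm in dict(mug=(H>95)&(H<120)&(S>130)&(P[...,2]>0.02)&(P[...,2]<0.11),tile=(P[...,2]<0.03)&(H>50)&(H<95)&(S>30),rib=(P[...,2]<.03)&(H<14)&(S>140)&(P[...,2]>.004)).items():
        q=P[reg&mm]
        if len(q): print(nm,len(q),np.median(q,0),q.min(0),q.max(0))
E
```

```text
scene table z 0.0006540814848275955
deck 6280 [ 0.42283541 -0.24624525  0.16405504] [0.79201393 0.15170081 0.17599124] 0.1703056171354136
((607.299072265625, -46.848175048828125), (340.6354064941406, 304.20721435546875), 76.5451431274414)
hatch 4943 [ 0.61492237 -0.04833601  0.24011105] [ 0.46275179 -0.11092177  0.87952097] tilt 0.49594172530770536 az -0.23526164558181326 0.0016278740183951214
knob 237 [ 0.58042805 -0.03816213  0.28416218] [ 0.56407508 -0.06390269  0.26931303] [ 0.60106232 -0.01828828  0.29627364]
mug 134 [ 0.59120266 -0.30724612  0.0519001 ] [ 0.54664561 -0.34061429  0.02024956] [ 0.65006104 -0.26305414  0.09293815]
tile 327 [0.69106768 0.16727896 0.00729438] [ 0.58765845 -0.17233183 -0.00254376] [0.72255839 0.21987306 0.01993668]
rib 364 [0.57265784 0.20727258 0.00709964] [0.53969462 0.16148593 0.00400456] [0.72874274 0.25631208 0.013999  ]
side table z -0.0006067701901697475
deck 7455 [ 0.42528042 -0.24644046  0.16405195] [0.79279654 0.15318469 0.17592886] 0.16964301042774688
((607.4404296875, -47.47218322753906), (342.49725341796875, 302.0657958984375), 76.55201721191406)
hatch 9898 [ 0.62367109 -0.04436718  0.2359049 ] [ 0.46609662 -0.11201546  0.87761408] tilt 0.49993424881158893 az -0.2358538648429327 0.0015562819236730346
knob 254 [ 0.58681042 -0.03688981  0.28599477] [ 0.56498773 -0.06299558  0.25943856] [ 0.60430624 -0.01695979  0.29519475]
tile 501 [0.69263915 0.16750482 0.00678284] [ 5.18372308e-01  5.31618747e-02 -1.46084722e-04] [0.73127619 0.22503827 0.0208204 ]
rib 636 [0.57695241 0.2063399  0.00635071] [0.53641722 0.15907914 0.00401032] [0.72818549 0.25830149 0.01335096]
```

```bash
cat >> h.py <<'E'
C=np.array([.6074,-.0472,0]); YAW=-.235; RC=R.from_euler('z',YAW).as_matrix()
def c2w(p): return C+RC@np.array(p)
def jaw(Rm): # yaw of tool z in cleaner frame
    v=RC.T@Rm[:,2]; return np.arctan2(v[1],v[0])
E
python3 - <<'E'
from h import *
from cell import status
s=status.observe(); Rm=R.from_rotvec(s["ee_rot"]).as_matrix(); print(Rm.round(3)); print("jaw yaw cleaner",jaw(Rm), "world",np.arctan2(Rm[1,2],Rm[0,2]))
t=c2w([-.05,.065,.35]); print(t, Rm.T@(t-s["position"])/.8, "knob home",c2w([-.055,0,.201]))
# knob wing orientation in hatch plane from scene & side
for n in ["scene","side"]:
    d=dict(np.load(n+"0.npz")); P=cloud(d); V=d["pixels"].max(-1)
    hin=c2w([.115,0,.176]); th=.5
    Q=(P-hin)@RC; a=-(Q[...,0]*np.cos(th))+Q[...,2]*np.sin(th); hgt=Q[...,0]*np.sin(th)+Q[...,2]*np.cos(th)-.004; y=Q[...,1]
    m=(d["range_z"]>0)&(abs(a-.17)<.045)&(abs(y)<.045)&(hgt>.022)&(hgt<.045)
    q=np.c_[-a[m],y[m]]; mm=q.mean(0); U=np.linalg.svd(q-mm)[2][0]; U*=-np.sign(U[1]); print(n,m.sum(),mm,U,"knob",np.arctan2(-U[0],-U[1]), np.ptp((q-mm)@U), hgt[m].max())
E
```

```text
[[-0.001  0.911  0.413]
 [ 0.001  0.413 -0.911]
 [-1.    -0.    -0.001]]
jaw yaw cleaner -0.910062909702776 world -1.145062909702776
[0.57390908 0.02765558 0.35      ] [-0.15429876  0.66763249 -0.51617427] knob home [ 0.55391171 -0.03439364  0.201     ]
scene 133 [-0.1744732   0.00072226] [-0.24067055 -0.97060687] knob 0.24305664514594483 0.049503857642866106 0.037362240976123964
side 172 [-0.17072815  0.00317789] [-0.25431285 -0.96712201] knob 0.2571371235970883 0.04902410843114059 0.037010981659421224
```

Run:
```python
from h import *
for n,(u,v) in dict(scene=(322,191),side=(237,170)).items():
    d=dict(np.load(n+"0.npz")); im=d["pixels"][v-45:v+45,u-60:u+60,::-1]
    cv2.imwrite(f"pics/{n}0k.png",cv2.resize(im,None,fx=6,fy=6,interpolation=cv2.INTER_CUBIC))
```

```text
(no output)
```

View pics/scene0k.png

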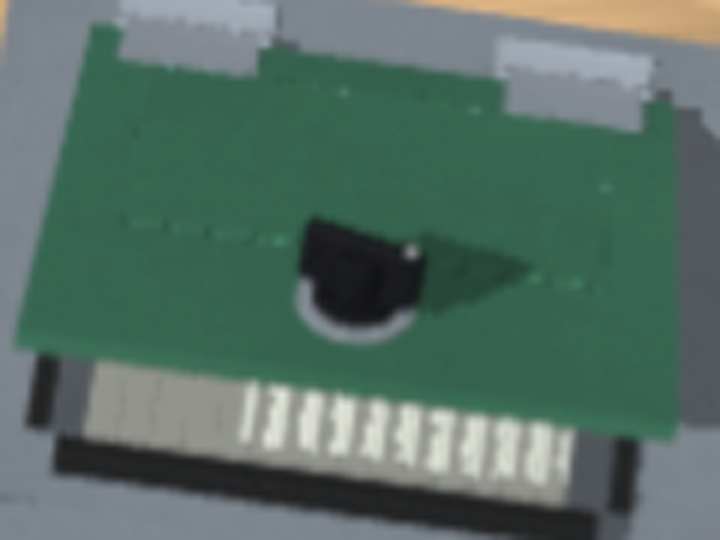

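Both cameras agree. The cleaner is at (0.607, -0.047) with yaw -0.235, the hatch is at 0.50 rad and the knob at 0.25 rad. The crop shows the white dot on the -y side (right). I move above the hatch, to one side of the knob, with the fingers shut.

Emit:
step_arm([
  [1,-0.1,0,0,0,0,0],
  [1,-0.155,0.02,-0.015,0,0,0],
  [1,-0.155,0.668,-0.516,-0.63,0,0],
  [1,-0.155,0.668,-0.516,-0.63,0,0],
  [1,-0.155,0.668,-0.516,-0.63,0,0],
  [1,-0.155,0.668,-0.516,-0.63,0,0],
  [1,-0.155,0.668,-0.516,-0.63,0,0],
  [1,-0.155,0.668,-0.516,-0.63,0,0],
  [1,-0.155,0.668,-0.516,-0.63,0,0],
  [1,-0.155,0.668,-0.516,-0.63,0,0],
  [1,-0.155,0.668,-0.516,-0.63,0,0],
  [1,-0.155,0.668,-0.516,-0.63,0,0],
], newtons=40)

```text
clock: 1.15
position: [0.4578, -0.1912, 0.3352]
ee_rot: [0.38, 1.537, -0.381]
force: [0.8, -0.2, 0.1]
width: 0.179
```

```bash
cat >> h.py <<'E'
def rep(s):
    Rm=R.from_rotvec(s["ee_rot"]).as_matrix(); t=RC.T@(s["position"]-C)
    print("t",round(float(s["clock"]),2),"pos",s["position"].round(4),"cl",t.round(4),"knobang",round(-jaw(Rm),4),"toolx",Rm[:,0].round(3),"F",s["force"].round(2),"M",s["ft_torque"].round(3),"w",round(float(s["width"]),3),"j",s["joints"].round(2)); return Rm
E
python3 - <<'E'
from h import *
from cell import status
s=status.observe(); Rm=rep(s); print(Rm.T@(c2w([-.05,.065,.35])-s["position"])/.8)
E
```

```text
t 1.15 pos [ 0.4578 -0.1912  0.3352] cl [-0.1119 -0.1749  0.3352] knobang 0.2506 toolx [ 0. -0. -1.] F [ 0.76 -0.18  0.15] M [-0.083 -0.048 -0.02 ] w 0.179 j [ 0.57  0.17 -0.33  1.68  0.06  1.3  -0.26]
[-0.01857493  0.30966657  0.00064626]
```

Emit:
step_arm([
  [1,-0.019,0.31,0,0,0,0],
  [1,-0.019,0.31,0,0,0,0],
  [1,-0.019,0.31,0,0,0,0],
  [1,-0.019,0.31,0,0,0,0],
  [1,-0.019,0.31,0,0,0,0],
  [1,-0.019,0.31,0,0,0,0],
  [1,-0.019,0.31,0,0,0,0],
  [1,-0.019,0.31,0,0,0,0],
])

```text
clock: 1.82
position: [0.5735, 0.0293, 0.3496]
ee_rot: [0.377, 1.539, -0.376]
force: [-0.8, -0.8, -0.8]
width: -0.0
```

Run:
```python
from h import *
from cell import status
s=status.observe(); Rm=rep(s); print(Rm.T@(c2w([-.05,.065,.35])-s["position"])/.8)
```

```text
t 1.82 pos [0.5735 0.0293 0.3496] cl [-0.0508  0.0665  0.3496] knobang 0.2453 toolx [-0.001  0.001 -1.   ] F [-0.76 -0.82 -0.84] M [-0.02  -0.049 -0.018] w -0.0 j [ 0.19  0.32 -0.45  1.47  0.14  1.39 -0.75]
[-0.00048679 -0.00161601  0.00141112]
```

Emit:
step_arm([
  [1,0.045,0,0,0,0,0],
  [1,0.08,0,0,0,0,0],
  [1,0.09,0,0,0,0,0],
  [1,0.1,0,0,0,0,0],
  [1,0.11,0,0,0,0,0],
  [1,0.12,0,0,0,0,0],
  [1,0.13,0,0,0,0,0],
  [1,0.14,0,0,0,0,0],
  [1,0.15,0,0,0,0,0],
  [1,0.16,0,0,0,0,0],
  [1,0.17,0,0,0,0,0],
  [1,0.18,0,0,0,0,0],
])

```text
clock: 2.82
position: [0.5732, 0.0263, 0.2054]
ee_rot: [0.38, 1.537, -0.38]
force: [-0.6, -0.5, -0.1]
width: 0.004
```

Emit:
step_arm([
  [1,0.005,0,0,0,0,0],
  [1,0.01,0,0,0,0,0],
  [1,0.014,0,0,0,0,0],
  [1,0.018,0,0,0,0,0],
  [1,0.02,0,0,0,0,0],
  [1,0.02,0,0,0,0,0],
])

```text
clock: 3.32
position: [0.5732, 0.0262, 0.19]
ee_rot: [0.38, 1.537, -0.381]
force: [0.4, -0.4, 0.5]
width: 0.005
```

Run:
```python
from h import *
from cell import status,cams
s=status.observe(); Rm=rep(s)
d=cams.get_image("scene"); cv2.imwrite("pics/scene1.png",d["pixels"][:,:,::-1])
```

```text
t 3.32 pos [0.5732 0.0262 0.19  ] cl [-0.0504  0.0634  0.19  ] knobang 0.2504 toolx [-0. -0. -1.] F [ 0.36 -0.43  0.5 ] M [-0.016 -0.044 -0.016] w 0.005 j [ 0.18  0.43 -0.44  1.72  0.21  1.04 -0.82]
```

View pics/scene1.png

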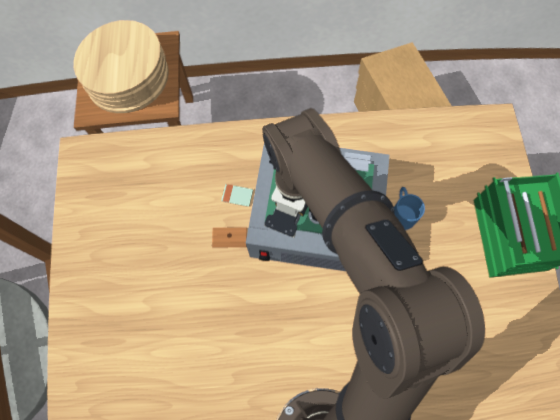

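The picture shows the gripper over the hatch at about (290,210), with the hatch down to deck level. I nudge it a little further to confirm contact with the seal.

Emit:
step_arm([
  [1,0.002,0,0,0,0,0],
  [1,0.004,0,0,0,0,0],
  [1,0.005,0,0,0,0,0],
  [1,0.005,0,0,0,0,0],
])

```text
clock: 3.7
position: [0.5734, 0.0263, 0.1865]
ee_rot: [0.381, 1.537, -0.38]
force: [-0.4, -0.9, 2.5]
width: 0.004
```

Emit:
step_arm([
  [1,-0.04,0,0,0,0,0],
  [-1,-0.09,0,0,0,0,0],
  [-1,-0.104,-0.078,0.016,0,0,0],
  [-1,-0.104,-0.078,0.016,0,0,0],
  [-1,-0.104,-0.078,0.016,0,0,0],
  [-1,-0.104,-0.078,0.016,0,0,0],
  [-1,-0.104,-0.078,0.016,0,0,0],
  [-1,-0.104,-0.078,0.016,0,0,0],
])

```text
clock: 4.37
position: [0.5554, -0.0336, 0.269]
ee_rot: [0.38, 1.538, -0.379]
force: [-0.2, 0.6, 0.5]
width: 0.463
```

Run:
```python
from h import *
from cell import status,cams
s=status.observe(); Rm=rep(s)
d=cams.get_image("wrist"); cv2.imwrite("pics/wrist2.png",d["pixels"][:,:,::-1])
d2=cams.get_image("scene"); cv2.imwrite("pics/scene2.png",d2["pixels"][:,:,::-1]); 
T=d["tool_from_camera"]; P=cloud(d,s["position"]+Rm@T[:3,3],Rm@T[:3,:3])
Q=(P-C)@RC
m=(d["range_z"]>0)&(abs(Q[...,0]+.055)<.05)&(abs(Q[...,1])<.04)&(Q[...,2]>.2105)&(Q[...,2]<.235)
q=Q[m]; print(m.sum(),q.mean(0),q.min(0),q.max(0)); g=q[:,:2]; U=np.linalg.svd(g-g.mean(0),full_matrices=False)[2]; U=U[0]*-np.sign(U[0][1]); print("knob",np.arctan2(-U[0],-U[1]),np.ptp((g-g.mean(0))@U),cv2.minAreaRect((g*1000).astype(np.float32)))
# hatch plane
for nm,PP,dd in (("wrist",Q,d),("scene",(cloud(d2)-C)@RC,d2)):
    hsv=cv2.cvtColor(dd["pixels"],cv2.COLOR_RGB2HSV); 
    m=(dd["range_z"]>0)&(hsv[...,0]>60)&(hsv[...,0]<90)&(hsv[...,1]>100)&(PP[...,2]>.17)&(PP[...,2]<.2)&(abs(PP[...,1])<.12)&(abs(PP[...,0])<.1)
    q=PP[m]; A=np.c_[q[:,0]-.115,q[:,1],np.ones(len(q))]; co=np.linalg.lstsq(A,q[:,2],rcond=None)[0]; print(nm,len(q),"hatch ang",-co[0],co)
```

```text
t 4.37 pos [ 0.5554 -0.0336  0.269 ] cl [-0.0538  0.0011  0.269 ] knobang 0.2486 toolx [-0.001  0.001 -1.   ] F [-0.15  0.64  0.52] M [ 0.006 -0.023  0.014] w 0.463 j [ 0.29  0.33 -0.44  1.65  0.15  1.19 -0.66]
1318 [-0.05316102  0.00349444  0.21850394] [-0.06442928 -0.02240082  0.21057754] [-0.04316243  0.02619648  0.22278262]
knob 0.2564539420566508 0.04923588829735355 ((-53.45215606689453, 1.9832534790039062), (48.01280212402344, 21.208942413330078), 58.43284225463867)
wrist 62565 hatch ang 0.03530362089967765 [-0.03530362 -0.00130473  0.1813585 ]
scene 2181 hatch ang 0.03171679244178847 [-0.03171679 -0.00166071  0.18200883]
```

View pics/wrist2.png

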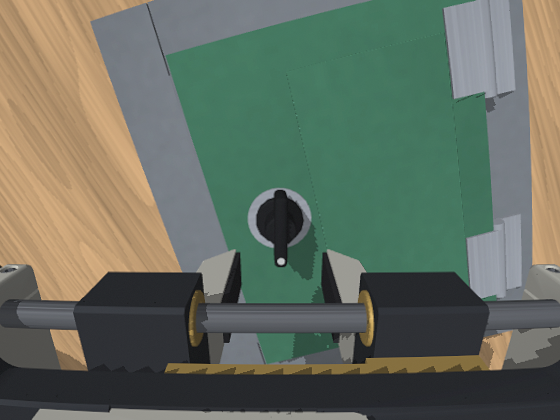

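The wrist view shows the wing at about (281,228) with the white dot at (281,262), centred between the open fingers and in line with the pads. The cloud puts the wing centre within 1–2 mm of the TCP axis. I descend and grasp.

Emit:
step_arm([
  [-1,0,0,0,0,0,0],
  [-1,0,0,0,0,0,0],
  [-1,0,0,0,0,0,0],
  [-1,0.03,0,0,0,0,0],
  [-1,0.05,0,0,0,0,0],
  [-1,0.065,0,0,0,0,0],
  [-1,0.075,0,0,0,0,0],
  [-1,0.083,0,0,0,0,0],
  [-1,0.087,0,0,0,0,0],
  [-1,0.089,0,0,0,0,0],
  [-1,0.089,0,0,0,0,0],
], newtons=30)

```text
clock: 5.38
position: [0.5556, -0.0349, 0.1984]
ee_rot: [0.381, 1.537, -0.38]
force: [-0.8, 0.3, -0.4]
width: 0.997
```

Run:
```python
from h import *
from cell import status
rep(status.observe())
```

```text
t 5.38 pos [ 0.5556 -0.0349  0.1984] cl [-5.320e-02 -1.000e-04  1.984e-01] knobang 0.2504 toolx [ 0. -0. -1.] F [-0.79  0.27 -0.36] M [-0.029 -0.058 -0.002] w 0.997 j [ 0.29  0.39 -0.43  1.75  0.18  1.04 -0.69]
```

Emit:
step_arm([
  [1,0,0,0,0,0,0],
  [1,0,0,0,0,0,0],
  [1,0,0,0,0,0,0],
  [1,0,0,0,0,0,0],
  [1,0,0,0,0,0,0],
  [1,0,0,0,0,0,0],
  [1,0,0,0,0,0,0],
  [1,0,0,0,0,0,0],
  [1,0,0,0,0,0,0],
  [1,0,0,0,0,0,0],
], newtons=30)

```text
clock: 6.22
position: [0.5554, -0.035, 0.1982]
ee_rot: [0.381, 1.537, -0.381]
force: [0.4, 0.1, 0.3]
width: 0.329
```

Run:
```python
from h import *
from cell import status
rep(status.observe())
```

```text
t 6.22 pos [ 0.5554 -0.035   0.1982] cl [-0.0534 -0.0002  0.1982] knobang 0.2504 toolx [-0. -0. -1.] F [0.41 0.06 0.32] M [-0.002 -0.114  0.003] w 0.329 j [ 0.29  0.39 -0.43  1.75  0.18  1.04 -0.69]
```

Still closing.

Emit:
step_arm([
  [1,0,0,0,0,0,0],
  [1,0,0,0,0,0,0],
  [1,0,0,0,0,0,0],
  [1,0,0,0,0,0,0],
  [1,0,0,0,0,0,0],
  [1,0,0,0,0,0,0],
])

```text
clock: 6.72
position: [0.5543, -0.0343, 0.1979]
ee_rot: [0.38, 1.54, -0.38]
force: [-5.4, 2.4, 1.2]
width: 0.101
```

Run:
```python
from h import *
from cell import status
rep(status.observe())
```

```text
t 6.72 pos [ 0.5543 -0.0343  0.1979] cl [-0.0546  0.0002  0.1979] knobang 0.2499 toolx [-0.002  0.001 -1.   ] F [-5.36  2.41  1.22] M [ 0.725  1.47  -0.097] w 0.101 j [ 0.28  0.39 -0.43  1.75  0.18  1.04 -0.69]
```

The wing is gripped (9.3 mm). I centre the grip and begin pressing.

Emit:
step_arm([
  [1,0.002,0,-0.001,0,0,0],
  [1,0.004,0,-0.0016,0,0,0],
  [1,0.006,0,-0.0018,0,0,0],
  [1,0.0075,0,-0.002,0,0,0],
  [1,0.0075,0,-0.002,0,0,0],
  [1,0.0075,0,-0.002,0,0,0],
])

```text
clock: 7.22
position: [0.5536, -0.0341, 0.1927]
ee_rot: [0.38, 1.537, -0.381]
force: [-7.8, 0.8, 8.7]
width: 0.095
```

Run:
```python
from h import *
from cell import status
rep(status.observe())
```

```text
t 7.22 pos [ 0.5536 -0.0341  0.1927] cl [-0.0553  0.0002  0.1927] knobang 0.2504 toolx [-0. -0. -1.] F [-7.76  0.82  8.74] M [ 0.422  1.613 -0.075] w 0.095 j [ 0.28  0.39 -0.43  1.76  0.19  1.03 -0.7 ]
```

Emit:
step_arm([
  [1,0.001,0,-0.001,0,0,0],
  [1,0.002,0,-0.002,0,0,0],
  [1,0.003,0,-0.002,0,0,0],
  [1,0.004,0,-0.002,0,0,0],
  [1,0.005,0,-0.002,0,0,0],
  [1,0.005,0,-0.002,0,0,0],
])

```text
clock: 7.72
position: [0.5534, -0.034, 0.1907]
ee_rot: [0.38, 1.534, -0.381]
force: [-9.0, -1.0, 23.6]
width: 0.099
```

Run:
```python
from h import *
from cell import status
rep(status.observe())
```

```text
t 7.72 pos [ 0.5534 -0.034   0.1907] cl [-0.0555  0.0003  0.1907] knobang 0.251 toolx [ 0.003 -0.001 -1.   ] F [-8.96 -1.03 23.65] M [-0.155  2.142 -0.063] w 0.099 j [ 0.28  0.39 -0.43  1.77  0.19  1.02 -0.7 ]
```

Emit:
step_arm([
  [1,-0.001,0,-0.001,0,0,0],
  [1,-0.001,0,-0.002,0,0,0],
  [1,-0.001,0,-0.002,0,0,0],
])

```text
clock: 7.97
position: [0.5534, -0.034, 0.1911]
ee_rot: [0.381, 1.531, -0.381]
force: [-1.6, -4.2, 13.6]
width: 0.096
```

Run:
```python
from h import *
from cell import status
rep(status.observe())
```

```text
t 7.97 pos [ 0.5534 -0.034   0.1911] cl [-0.0556  0.0003  0.1911] knobang 0.2516 toolx [ 0.005 -0.002 -1.   ] F [-1.59 -4.17 13.62] M [-0.522  0.412 -0.024] w 0.096 j [ 0.28  0.39 -0.43  1.77  0.19  1.02 -0.7 ]
```

Emit:
step_arm([
  [1,0.0005,-0.0007,0,0,0,0],
  [1,0.0005,-0.0007,0,0.03,0,0],
  [1,0.0005,-0.0007,0,0.06,0,0],
  [1,0.0005,-0.0007,0,0.09,0,0],
  [1,0.0005,-0.0007,0,0.12,0,0],
  [1,0.0005,-0.0007,0,0.15,0,0],
  [1,0.0005,-0.0007,0,0.18,0,0],
])

```text
clock: 8.55
position: [0.5533, -0.034, 0.1908]
ee_rot: [0.529, 1.5, -0.528]
force: [-1.4, -2.6, 14.6]
width: 0.097
```

Run:
```python
from h import *
from cell import status
rep(status.observe())
```

```text
t 8.55 pos [ 0.5533 -0.034   0.1908] cl [-0.0557  0.0003  0.1908] knobang 0.441 toolx [ 0.006 -0.001 -1.   ] F [-1.38 -2.6  14.64] M [-0.268  0.38   0.057] w 0.097 j [ 0.25  0.38 -0.39  1.77  0.17  1.01 -0.87]
```

Emit:
step_arm([
  [1,0.0004,0,0,0,0,0],
  [1,0.0004,0,0,0.03,0,0],
  [1,0.0004,0,0,0.06,0,0],
  [1,0.0004,0,0,0.09,0,0],
  [1,0.0004,0,0,0.12,0,0],
  [1,0.0004,0,0,0.12,0,0],
])

```text
clock: 9.05
position: [0.5533, -0.0339, 0.1908]
ee_rot: [0.627, 1.472, -0.625]
force: [-3.2, -1.2, 17.7]
width: 0.092
```

Run:
```python
from h import *
from cell import status
rep(status.observe())
```

```text
t 9.05 pos [ 0.5533 -0.0339  0.1908] cl [-0.0557  0.0003  0.1908] knobang 0.5671 toolx [ 0.006 -0.001 -1.   ] F [-3.2  -1.16 17.73] M [-0.312  0.553 -0.01 ] w 0.092 j [ 0.23  0.38 -0.36  1.78  0.16  1.01 -0.99]
```

Emit:
step_arm([
  [1,0,0,0,0.02,0,0],
  [1,0,0,0,0.04,0,0],
  [1,0,0,0,0.06,0,0],
  [1,0,0,0,0.08,0,0],
  [1,0,0,0,0.1,0,0],
])

```text
clock: 9.47
position: [0.5532, -0.0339, 0.1908]
ee_rot: [0.707, 1.447, -0.705]
force: [-4.1, -2.1, 16.6]
width: 0.095
```

Run:
```python
from h import *
from cell import status
rep(status.observe())
```

```text
t 9.47 pos [ 0.5532 -0.0339  0.1908] cl [-0.0558  0.0003  0.1908] knobang 0.6707 toolx [ 0.006 -0.001 -1.   ] F [-4.1  -2.13 16.58] M [-0.264  0.628  0.088] w 0.095 j [ 0.22  0.38 -0.34  1.78  0.15  1.   -1.08]
```

Emit:
step_arm([
  [1,0,0,0,0.015,0,0],
  [1,0,0,0,0.03,0,0],
  [1,0,0,0,0.045,0,0],
  [1,0,0,0,0.06,0,0],
])

```text
clock: 9.8
position: [0.5532, -0.0339, 0.1908]
ee_rot: [0.756, 1.43, -0.753]
force: [-3.3, -1.9, 17.1]
width: 0.099
```

```bash
cat > r.py <<'E'
from h import *
from cell import status
s=status.observe()
rep(s)
E
python3 r.py
```

```text
t 9.8 pos [ 0.5532 -0.0339  0.1908] cl [-0.0558  0.0003  0.1908] knobang 0.7333 toolx [ 0.006 -0.001 -1.   ] F [-3.3  -1.94 17.1 ] M [-0.283  0.648  0.13 ] w 0.099 j [ 0.21  0.38 -0.32  1.78  0.14  1.   -1.14]
```

Emit:
step_arm([
  [1,0,0,0,0.008,0,0],
  [1,0,0,0,0.016,0,0],
])

```text
clock: 9.97
position: [0.5532, -0.0339, 0.1908]
ee_rot: [0.768, 1.425, -0.766]
force: [-3.1, -1.7, 17.7]
width: 0.097
```

```bash
python3 r.py
```

```text
t 9.97 pos [ 0.5532 -0.0339  0.1908] cl [-0.0558  0.0003  0.1908] knobang 0.7498 toolx [ 0.006 -0.001 -1.   ] F [-3.12 -1.7  17.74] M [-0.28   0.633  0.042] w 0.097 j [ 0.2   0.37 -0.32  1.78  0.14  1.   -1.15]
```

Emit:
step_arm([
  [1,0,0,0,0.008,0,0],
  [1,0,0,0,0.016,0,0],
])

```text
clock: 10.13
position: [0.5532, -0.0339, 0.1908]
ee_rot: [0.781, 1.42, -0.778]
force: [-3.3, -2.2, 17.5]
width: 0.098
```

```bash
python3 r.py
```

```text
t 10.13 pos [ 0.5532 -0.0339  0.1908] cl [-0.0558  0.0003  0.1908] knobang 0.7664 toolx [ 0.006 -0.001 -1.   ] F [-3.35 -2.22 17.47] M [-0.23   0.666  0.08 ] w 0.098 j [ 0.2   0.37 -0.31  1.78  0.14  1.   -1.17]
```

Emit:
step_arm([
  [1,0,0,0,0.012,0,0],
  [1,0,0,0,0.024,0,0],
  [1,0,0,0,0.036,0,0],
])

```text
clock: 10.38
position: [0.5532, -0.0339, 0.1908]
ee_rot: [0.81, 1.409, -0.807]
force: [-4.0, -1.4, 17.5]
width: 0.092
```

```bash
python3 r.py
```

```text
t 10.38 pos [ 0.5532 -0.0339  0.1908] cl [-0.0558  0.0003  0.1908] knobang 0.8043 toolx [ 0.006 -0.001 -1.   ] F [-3.99 -1.39 17.47] M [-0.215  0.675  0.136] w 0.092 j [ 0.19  0.37 -0.31  1.78  0.13  1.   -1.2 ]
```

Emit:
step_arm([
  [1,0,0,0,0.012,0,0],
  [1,0,0,0,0.024,0,0],
  [1,0,0,0,0.036,0,0],
])

```text
clock: 10.63
position: [0.5532, -0.0339, 0.1908]
ee_rot: [0.839, 1.398, -0.836]
force: [-3.5, -1.5, 16.8]
width: 0.095
```

```bash
python3 r.py
```

```text
t 10.63 pos [ 0.5532 -0.0339  0.1908] cl [-0.0558  0.0004  0.1908] knobang 0.8419 toolx [ 0.006 -0.001 -1.   ] F [-3.46 -1.46 16.78] M [-0.245  0.685  0.061] w 0.095 j [ 0.19  0.37 -0.3   1.78  0.13  1.   -1.24]
```

Emit:
step_arm([
  [1,0,0,0,0.012,0,0],
  [1,0,0,0,0.024,0,0],
  [1,0,0,0,0.036,0,0],
])

```text
clock: 10.88
position: [0.5532, -0.0339, 0.1908]
ee_rot: [0.868, 1.386, -0.865]
force: [-1.9, -1.3, 16.2]
width: 0.095
```

```bash
python3 r.py
```

```text
t 10.88 pos [ 0.5532 -0.0339  0.1908] cl [-0.0559  0.0003  0.1908] knobang 0.8796 toolx [ 0.006 -0.001 -1.   ] F [-1.9  -1.28 16.2 ] M [-0.235  0.652  0.187] w 0.095 j [ 0.18  0.37 -0.29  1.78  0.13  1.   -1.27]
```

Emit:
step_arm([
  [1,0,0,0,0.012,0,0],
  [1,0,0,0,0.024,0,0],
  [1,0,0,0,0.036,0,0],
])

```text
clock: 11.13
position: [0.5531, -0.0339, 0.1908]
ee_rot: [0.897, 1.373, -0.893]
force: [-3.6, -1.6, 17.3]
width: 0.096
```

```bash
python3 r.py
```

```text
t 11.13 pos [ 0.5531 -0.0339  0.1908] cl [-0.0559  0.0003  0.1908] knobang 0.9171 toolx [ 0.006 -0.001 -1.   ] F [-3.57 -1.63 17.31] M [-0.231  0.654  0.231] w 0.096 j [ 0.18  0.37 -0.28  1.78  0.12  1.   -1.31]
```

Torque is rising. I hold and read again.

Emit:
step_arm([
  [1,0,0,0,0,0,0],
])

```text
clock: 11.22
position: [0.5531, -0.0339, 0.1907]
ee_rot: [0.897, 1.373, -0.893]
force: [-3.7, -1.6, 17.1]
width: 0.095
```

```bash
python3 r.py
```

```text
t 11.22 pos [ 0.5531 -0.0339  0.1907] cl [-0.0559  0.0003  0.1907] knobang 0.9173 toolx [ 0.006 -0.001 -1.   ] F [-3.66 -1.56 17.08] M [-0.297  0.586  0.175] w 0.095 j [ 0.18  0.37 -0.28  1.78  0.12  1.   -1.31]
```

Emit:
step_arm([
  [1,0,0,0,0,0,0],
])

```text
clock: 11.3
position: [0.5532, -0.0339, 0.1907]
ee_rot: [0.896, 1.373, -0.893]
force: [-3.4, -0.8, 18.0]
width: 0.096
```

```bash
python3 r.py
```

```text
t 11.3 pos [ 0.5532 -0.0339  0.1907] cl [-0.0558  0.0003  0.1907] knobang 0.9166 toolx [ 0.006 -0.001 -1.   ] F [-3.44 -0.85 18.03] M [-0.251  0.633  0.136] w 0.096 j [ 0.18  0.37 -0.28  1.78  0.12  1.   -1.3 ]
```

Emit:
step_arm([
  [1,0,0,0,0,0,0],
])

```text
clock: 11.38
position: [0.5532, -0.0339, 0.1908]
ee_rot: [0.896, 1.373, -0.893]
force: [-3.7, -1.6, 16.1]
width: 0.097
```

```bash
python3 r.py
```

```text
t 11.38 pos [ 0.5532 -0.0339  0.1908] cl [-0.0559  0.0003  0.1908] knobang 0.9166 toolx [ 0.006 -0.001 -1.   ] F [-3.65 -1.57 16.07] M [-0.288  0.642  0.165] w 0.097 j [ 0.18  0.37 -0.28  1.78  0.12  1.   -1.3 ]
```

Emit:
step_arm([
  [1,-0.0005,0,0,0,0,0],
  [1,-0.001,0,0,0,0,0],
  [1,-0.001,0,0,0,0,0],
])

```text
clock: 11.63
position: [0.5531, -0.0339, 0.1908]
ee_rot: [0.896, 1.374, -0.893]
force: [-1.3, -1.4, 10.1]
width: 0.098
```

```bash
python3 r.py
```

```text
t 11.63 pos [ 0.5531 -0.0339  0.1908] cl [-0.0559  0.0003  0.1908] knobang 0.9166 toolx [ 0.005 -0.001 -1.   ] F [-1.32 -1.36 10.08] M [-0.261  0.012  0.13 ] w 0.098 j [ 0.18  0.37 -0.28  1.78  0.12  1.   -1.3 ]
```

Emit:
step_arm([
  [1,-0.0003,0,0,0,0,0],
  [1,-0.0005,0,0,0,0,0],
  [1,-0.0005,0,0,0,0,0],
])

```text
clock: 11.88
position: [0.5531, -0.0339, 0.1909]
ee_rot: [0.896, 1.374, -0.893]
force: [0.8, -0.7, 6.0]
width: 0.096
```

```bash
python3 r.py
```

```text
t 11.88 pos [ 0.5531 -0.0339  0.1909] cl [-0.0559  0.0003  0.1909] knobang 0.9166 toolx [ 0.005 -0.001 -1.   ] F [ 0.85 -0.74  6.02] M [-0.301 -0.261  0.081] w 0.096 j [ 0.18  0.37 -0.28  1.78  0.12  1.   -1.3 ]
```

Emit:
step_arm([
  [1,-0.0003,0,0,0,0,0],
  [1,-0.0006,0,0,0,0,0],
  [1,-0.0006,0,0,0,0,0],
])

```text
clock: 12.13
position: [0.553, -0.0339, 0.191]
ee_rot: [0.896, 1.374, -0.893]
force: [5.6, -2.9, 5.3]
width: 0.096
```

```bash
python3 r.py
```

```text
t 12.13 pos [ 0.553  -0.0339  0.191 ] cl [-0.056   0.0003  0.191 ] knobang 0.9167 toolx [ 0.005 -0.001 -1.   ] F [ 5.59 -2.93  5.32] M [-0.619 -1.291  0.139] w 0.096 j [ 0.18  0.37 -0.28  1.78  0.12  1.   -1.3 ]
```

Emit:
step_arm([
  [1,-0.0003,0.001,0.0005,0,0,0],
  [1,-0.0005,0.0015,0.001,0,0,0],
  [1,-0.0005,0.0015,0.001,0,0,0],
])

```text
clock: 12.38
position: [0.5531, -0.0339, 0.191]
ee_rot: [0.895, 1.377, -0.895]
force: [1.4, -1.7, 7.1]
width: 0.099
```

```bash
python3 r.py
```

```text
t 12.38 pos [ 0.5531 -0.0339  0.191 ] cl [-0.0559  0.0003  0.191 ] knobang 0.9166 toolx [ 0.002 -0.001 -1.   ] F [ 1.42 -1.7   7.11] M [-0.489 -0.457  0.125] w 0.099 j [ 0.18  0.37 -0.28  1.78  0.12  1.01 -1.3 ]
```

Emit:
step_arm([
  [1,-0.0005,0,0,0,0,0],
  [1,-0.001,0.0003,0.0002,0,0,0],
  [1,-0.001,0.0003,0.0002,0,0,0],
])

```text
clock: 12.63
position: [0.553, -0.0339, 0.1912]
ee_rot: [0.895, 1.378, -0.895]
force: [3.2, -3.2, 2.4]
width: 0.097
```

```bash
python3 r.py
```

```text
t 12.63 pos [ 0.553  -0.0339  0.1912] cl [-0.056   0.0003  0.1912] knobang 0.9167 toolx [ 0.001 -0.    -1.   ] F [ 3.15 -3.19  2.41] M [-0.671 -1.09   0.143] w 0.097 j [ 0.18  0.37 -0.28  1.78  0.12  1.01 -1.3 ]
```

Letting the push go raised the TCP by about 0.4 mm, or 0.0025 rad if the hatch really moved. That is inside the limit but thin. I press lightly again and take up a little more, watching torque.

Emit:
step_arm([
  [1,0.0005,0,0,0,0,0],
  [1,0.001,0,0,0,0,0],
  [1,0.0015,0,0,0,0,0],
  [1,0.0015,0,0,0,0,0],
])

```text
clock: 12.97
position: [0.5531, -0.0339, 0.1908]
ee_rot: [0.895, 1.377, -0.895]
force: [1.8, -4.2, 9.9]
width: 0.096
```

```bash
python3 r.py
```

```text
t 12.97 pos [ 0.5531 -0.0339  0.1908] cl [-0.0559  0.0003  0.1908] knobang 0.9167 toolx [ 0.001 -0.001 -1.   ] F [ 1.76 -4.16  9.9 ] M [-0.728 -0.426  0.133] w 0.096 j [ 0.18  0.37 -0.28  1.78  0.12  1.01 -1.3 ]
```

Emit:
step_arm([
  [1,0,0,0,0.006,0,0],
  [1,0,0,0,0.012,0,0],
])

```text
clock: 13.13
position: [0.5531, -0.0339, 0.1908]
ee_rot: [0.905, 1.373, -0.904]
force: [0.8, -3.3, 10.1]
width: 0.097
```

```bash
python3 r.py
```

```text
t 13.13 pos [ 0.5531 -0.0339  0.1908] cl [-0.056   0.0003  0.1908] knobang 0.9293 toolx [ 0.001 -0.001 -1.   ] F [ 0.84 -3.34 10.05] M [-0.778 -0.434  0.23 ] w 0.097 j [ 0.17  0.37 -0.28  1.78  0.12  1.01 -1.32]
```

Emit:
step_arm([
  [1,0,0,0,0.003,0,0],
])

```text
clock: 13.22
position: [0.5531, -0.0339, 0.1908]
ee_rot: [0.907, 1.372, -0.907]
force: [0.5, -3.2, 9.5]
width: 0.098
```

```bash
python3 r.py
```

```text
t 13.22 pos [ 0.5531 -0.0339  0.1908] cl [-0.0559  0.0003  0.1908] knobang 0.9326 toolx [ 0.001 -0.001 -1.   ] F [ 0.47 -3.2   9.52] M [-0.76  -0.465  0.251] w 0.098 j [ 0.17  0.37 -0.28  1.78  0.12  1.01 -1.32]
```

Emit:
step_arm([
  [1,0,0,0,0.003,0,0],
])

```text
clock: 13.3
position: [0.5531, -0.0339, 0.1908]
ee_rot: [0.909, 1.371, -0.909]
force: [0.2, -3.6, 9.7]
width: 0.098
```

```bash
python3 r.py
```

```text
t 13.3 pos [ 0.5531 -0.0339  0.1908] cl [-0.0559  0.0003  0.1908] knobang 0.9355 toolx [ 0.001 -0.001 -1.   ] F [ 0.2  -3.63  9.75] M [-0.742 -0.459  0.21 ] w 0.098 j [ 0.17  0.37 -0.28  1.78  0.12  1.01 -1.32]
```

Torque is now about 0.23 N m, or 0.14 above friction, which is the upper part of the snug range. I stop turning and unload.

Emit:
step_arm([
  [1,-0.0005,0,0,0,0,0],
  [1,-0.001,0,0,0,0,0],
  [1,-0.0015,0,0,0,0,0],
  [1,-0.0015,0,0,0,0,0],
])

```text
clock: 13.63
position: [0.553, -0.0339, 0.1911]
ee_rot: [0.909, 1.372, -0.909]
force: [4.9, -4.1, 0.7]
width: 0.098
```

```bash
python3 r.py
```

```text
t 13.63 pos [ 0.553  -0.0339  0.1911] cl [-0.056   0.0003  0.1911] knobang 0.9354 toolx [ 0.001 -0.    -1.   ] F [ 4.86 -4.08  0.71] M [-0.748 -1.211  0.241] w 0.098 j [ 0.17  0.37 -0.28  1.78  0.12  1.01 -1.32]
```

Emit:
step_arm([
  [1,0,0.0004,0.0007,0,0,0],
  [1,0,0.0004,0.0007,0,0,0],
  [0.6,0,0.0004,0.0007,0,0,0],
  [0.6,0,0.0004,0.0007,0,0,0],
  [0.5,0,0.0004,0.0007,0,0,0],
  [0.4,0,0.0004,0.0007,0,0,0],
  [0.2,0,0.0004,0.0007,0,0,0],
  [0,0,0.0004,0.0007,0,0,0],
])

```text
clock: 14.3
position: [0.5529, -0.0337, 0.191]
ee_rot: [0.909, 1.373, -0.909]
force: [0.8, -0.6, -0.2]
width: 0.398
```

```bash
python3 r.py
```

```text
t 14.3 pos [ 0.5529 -0.0337  0.191 ] cl [-0.0562  0.0004  0.191 ] knobang 0.9351 toolx [-0.001  0.    -1.   ] F [ 0.76 -0.59 -0.16] M [-0.057  0.023  0.011] w 0.398 j [ 0.17  0.37 -0.28  1.78  0.12  1.01 -1.32]
```

Emit:
step_arm([
  [-1,-0.01,0,0,0,0,0],
  [-1,-0.03,0,0,0,0,0],
  [-1,-0.07,0,0,0,0,0],
  [-1,-0.1,0,0,0,0,0],
  [-1,-0.1,0,0,0,0,0],
  [-1,-0.1,0,0,0,0,0],
  [-1,-0.1,0,0,0,0,0],
])

```text
clock: 14.88
position: [0.5529, -0.0339, 0.2711]
ee_rot: [0.909, 1.373, -0.91]
force: [-0.1, 1.7, -1.0]
width: 0.902
```

```bash
cat > look.py <<'E'
import sys
from h import *
from cell import status,cams
s=status.observe(); Rm=rep(s); tag=sys.argv[1]
d=cams.get_image("wrist"); cv2.imwrite(f"pics/wrist{tag}.png",d["pixels"][:,:,::-1])
d2=cams.get_image("scene"); cv2.imwrite(f"pics/scene{tag}.png",d2["pixels"][:,:,::-1]); 
T=d["tool_from_camera"]; P=cloud(d,s["position"]+Rm@T[:3,3],Rm@T[:3,:3])
Q=(P-C)@RC
m=(d["range_z"]>0)&(abs(Q[...,0]+.055)<.05)&(abs(Q[...,1])<.04)&(Q[...,2]>.203)&(Q[...,2]<.235)
q=Q[m]; print(m.sum(),q.mean(0),q.min(0),q.max(0)); g=q[:,:2]; U=np.linalg.svd(g-g.mean(0),full_matrices=False)[2]; U=U[0]*-np.sign(U[0][1]); print("knob",np.arctan2(-U[0],-U[1]),np.ptp((g-g.mean(0))@U),"top z",np.percentile(q[:,2],95))
for nm,PP,dd in (("wrist",Q,d),("scene",(cloud(d2)-C)@RC,d2)):
    hsv=cv2.cvtColor(dd["pixels"],cv2.COLOR_RGB2HSV); 
    m=(dd["range_z"]>0)&(hsv[...,0]>60)&(hsv[...,0]<90)&(hsv[...,1]>100)&(PP[...,2]>.17)&(PP[...,2]<.2)&(abs(PP[...,1])<.12)&(abs(PP[...,0])<.1)
    q=PP[m]; A=np.c_[q[:,0]-.115,q[:,1],np.ones(len(q))]; co=np.linalg.lstsq(A,q[:,2],rcond=None)[0]; print(nm,len(q),"hatch ang",-co[0],co, "z@.17:",co[2]-.17*co[0])
    k=(dd["range_z"]>0)&(hsv[...,1]<80)&(abs(PP[...,2]-.17)<.006)&(PP[...,0]<-.11)&(PP[...,0]>-.145)&(abs(PP[...,1])<.15); print("deck z",k.sum(),np.median(PP[k][:,2]) if k.any() else None)
E
python3 look.py 3
```

```text
t 14.88 pos [ 0.5529 -0.0339  0.2711] cl [-5.610e-02  2.000e-04  2.711e-01] knobang 0.9353 toolx [-0. -0. -1.] F [-0.11  1.68 -0.97] M [0.031 0.057 0.022] w 0.902 j [ 0.18  0.31 -0.28  1.66  0.09  1.18 -1.29]
1220 [-0.05328492  0.00241777  0.21160524] [-0.07531866 -0.01547085  0.20314049] [-0.03350761  0.01869585  0.21583411]
knob 0.9159187357071014 0.04872888741973452 top z 0.21467479762308397
wrist 71098 hatch ang -0.005501820848806928 [0.00550182 0.00024173 0.18132138] z@.17: 0.18038607076639276
deck z 9855 0.1697711981746285
scene 1732 hatch ang -0.0074390187838099826 [ 0.00743902 -0.00256233  0.18173194] z@.17: 0.1804673084738518
deck z 1185 0.1699804272664578
```

View pics/wrist3.png

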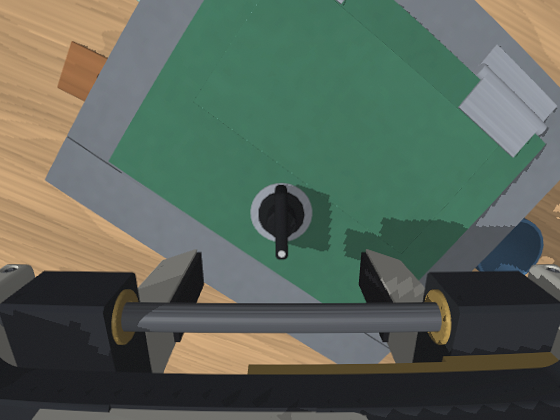

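The wrist view shows the hatch flush on the deck. The wing is at about (281,215) with the dot at (281,254), still parallel to the open fingers, so the knob stayed near 0.92–0.93. As a last check I will press lightly on the hatch with shut fingers and compare heights at low and higher force.

Emit:
step_arm([
  [1,0,0.01,-0.03,0,0,0],
  [1,0,0.02,-0.06,0,0,0],
  [1,0,0.029,-0.08,0,0,0],
  [1,0,0.029,-0.08,0,0,0],
  [1,0,0.029,-0.08,0,0,0],
  [1,0,0.029,-0.08,0,0,0],
  [1,0,0.029,-0.08,0,0,0],
  [1,0.03,0.029,-0.08,0,0,0],
  [1,0.06,0.029,-0.08,0,0,0],
  [1,0.08,0.029,-0.08,0,0,0],
  [1,0.09,0.029,-0.08,0,0,0],
  [1,0.1,0.029,-0.08,0,0,0],
])

```text
clock: 15.98
position: [0.5494, 0.0332, 0.1904]
ee_rot: [0.91, 1.373, -0.911]
force: [-0.5, 0.4, 0.5]
width: 0.177
```

Emit:
step_arm([
  [1,0.004,0,0,0,0,0],
  [1,0.008,0,0,0,0,0],
  [1,0.01,0,0,0,0,0],
  [1,0.011,0,0,0,0,0],
  [1,0.011,0,0,0,0,0],
  [1,0.011,0,0,0,0,0],
  [1,0.011,0,0,0,0,0],
  [1,0.011,0,0,0,0,0],
])

```text
clock: 16.65
position: [0.5497, 0.0342, 0.1827]
ee_rot: [0.909, 1.372, -0.909]
force: [0.6, -0.3, -0.3]
width: 0.006
```

```bash
python3 r.py
```

```text
t 16.65 pos [0.5497 0.0342 0.1827] cl [-0.075   0.0657  0.1827] knobang 0.9352 toolx [ 0.  0. -1.] F [ 0.62 -0.26 -0.26] M [-0.018  0.048  0.046] w 0.006 j [ 0.07  0.38 -0.31  1.79  0.13  0.99 -1.46]
```

Emit:
step_arm([
  [1,0.001,0,0,0,0,0],
  [1,0.002,0,0,0,0,0],
  [1,0.002,0,0,0,0,0],
])

```text
clock: 16.9
position: [0.5496, 0.0341, 0.1807]
ee_rot: [0.909, 1.372, -0.909]
force: [0.6, 0.1, 0.3]
width: 0.004
```

```bash
python3 r.py
```

```text
t 16.9 pos [0.5496 0.0341 0.1807] cl [-0.0752  0.0656  0.1807] knobang 0.9352 toolx [ 0. -0. -1.] F [0.6  0.14 0.27] M [ 0.012  0.045 -0.001] w 0.004 j [ 0.07  0.38 -0.31  1.8   0.13  0.98 -1.46]
```

Emit:
step_arm([
  [1,0.0005,0,0,0,0,0],
  [1,0.001,0,0,0,0,0],
  [1,0.001,0,0,0,0,0],
])

```text
clock: 17.15
position: [0.5496, 0.0341, 0.1804]
ee_rot: [0.909, 1.372, -0.909]
force: [-1.6, -0.2, 4.3]
width: 0.004
```

```bash
python3 r.py
```

```text
t 17.15 pos [0.5496 0.0341 0.1804] cl [-0.0752  0.0656  0.1804] knobang 0.9353 toolx [ 0. -0. -1.] F [-1.64 -0.15  4.34] M [-0.005  0.44   0.004] w 0.004 j [ 0.07  0.38 -0.31  1.8   0.14  0.98 -1.46]
```

Emit:
step_arm([
  [1,0.0005,0,0,0,0,0],
  [1,0.001,0,0,0,0,0],
  [1,0.001,0,0,0,0,0],
])

```text
clock: 17.4
position: [0.5496, 0.0341, 0.1803]
ee_rot: [0.909, 1.372, -0.909]
force: [-4.9, -2.1, 12.0]
width: 0.004
```

```bash
python3 r.py
```

```text
t 17.4 pos [0.5496 0.0341 0.1803] cl [-0.0751  0.0657  0.1803] knobang 0.9353 toolx [ 0.001 -0.    -1.   ] F [-4.93 -2.09 12.02] M [-0.156  0.999  0.029] w 0.004 j [ 0.07  0.38 -0.31  1.8   0.14  0.98 -1.46]
```

Emit:
step_arm([
  [1,0.0005,0,0,0,0,0],
  [1,0.001,0,0,0,0,0],
  [1,0.001,0,0,0,0,0],
])

```text
clock: 17.65
position: [0.5497, 0.0342, 0.1802]
ee_rot: [0.909, 1.371, -0.909]
force: [-6.9, -1.5, 19.0]
width: 0.004
```

```bash
python3 r.py
```

```text
t 17.65 pos [0.5497 0.0342 0.1802] cl [-0.0751  0.0657  0.1802] knobang 0.9353 toolx [ 0.001 -0.    -1.   ] F [-6.95 -1.5  18.96] M [-0.231  1.651 -0.021] w 0.004 j [ 0.07  0.38 -0.31  1.8   0.14  0.98 -1.46]
```

From 4 N to 19 N the hatch gives only 0.2 mm, so it is home to about 0.001–0.002 rad. I retreat.

Emit:
step_arm([
  [1,-0.02,0,0,0,0,0],
  [1,-0.06,0,0,0,0,0],
  [1,-0.1,0,0,0,0,0],
  [1,-0.15,0,0,0,0,0],
  [1,-0.2,0,0,0,0,0],
  [1,-0.2,0,0,0,0,0],
  [1,-0.2,0,0,0,0,0],
])

```text
clock: 18.23
position: [0.5507, 0.0345, 0.3409]
ee_rot: [0.911, 1.368, -0.906]
force: [0.7, -0.7, -0.7]
width: 0.005
```

```bash
python3 look.py 4
```

```text
t 18.23 pos [0.5507 0.0345 0.3409] cl [-0.0741  0.0662  0.3409] knobang 0.9353 toolx [ 0.005  0.    -1.   ] F [ 0.73 -0.72 -0.71] M [0.064 0.029 0.003] w 0.005 j [ 0.08  0.26 -0.31  1.55  0.08  1.33 -1.41]
745 [-0.05393453  0.00329803  0.21129691] [-0.07529837 -0.01470229  0.20303801] [-0.03394421  0.01854126  0.21610954]
knob 0.9221977294632313 0.04815296711409671 top z 0.2147077901771846
wrist 44162 hatch ang -0.00491507695982724 [ 4.91507696e-03 -6.82161638e-06  1.81217285e-01] z@.17: 0.1803817218143838
deck z 4149 0.16973836927126196
scene 842 hatch ang 0.0022369273222661236 [-0.00223693 -0.00121106  0.17992516] z@.17: 0.18030544043854155
deck z 816 0.17014748688752512
```

View pics/scene4.png

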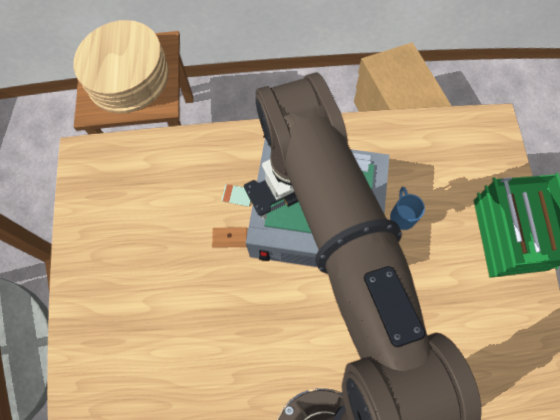

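View pics/wrist4.png

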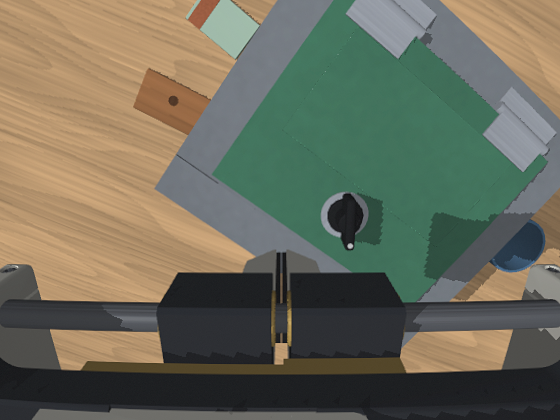

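The arm is clear and touching nothing. The scene view has the mug at (407,210), the tile at (238,196) and the rib at (230,237), all where they started. The wrist view has the hatch flush and the knob at (346,217), unmoved. I hand the job in.

```bash
python3 -c "
from cell import arm
print(arm.sign_off())"
```

```text
the job is handed in; nothing more can be done
None
```

The hatch is closed and latched, and I handed the job in at about 18 s of the 72 s allowed. I pushed the hatch down onto its seal, gripped the wing and pressed with about 17 N, dropping to 10 N at the end. I then turned the knob clockwise from 0.25 to 0.935 rad and stopped when it came up snug. The torque there read about 0.23 N m while turning, roughly 0.14 above friction and near the top of the snug range; single readings scatter by about 0.04.

**Hatch after letting go:**
- Fingertip height on the hatch changed only 0.2 mm between a 4 N and a 19 N push. I take that as 0.001–0.002 rad open, under the 0.004 limit.
- The last camera plane fits disagreed: -0.005 rad from the wrist camera and +0.002 from the scene camera. Both are too coarse to confirm that limit.

**Knob:** it stayed where I left it, at about 0.92 rad by camera and 0.935 by the arm.

**Other objects:** the mug, tile and rib look unmoved in the last pictures, and the arm was clear of everything.

**Not measured:** I had no direct reading of the force between tongue and keeper. It is judged only from the knob torque.

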